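Shut and lock the vacuum pump's filter cover

TASK

Shut the grey filter cover that stands ajar on the blue vacuum pump, then lock it: press its red winged stud down until you feel it stand firm on its stop, turn it a quarter turn clockwise to its end (it turns easily when pressed deep enough: neither ram nor force it), and let it spring up so that its cam catches. Leave the locked pump alone, and do not knock over or push aside the bottles and other things around it.

Things in the scene. Friction and masses are not known exactly. Their poses are not given: they have to be found in the camera images.
- pump: Blue bench vacuum pump, fixed, 250 (x) x 200 (y) x 90 mm; along its rear a grey strip 20 mm higher with two brass ports and a gauge. Origin: centre of its underside; x runs from its front (stud end, towards the robot) to its rear, z up. The filter bay in front of the strip has a grey hinged cover: hinge line along y at x = +75, z = 94 mm.
- cover (a joint): Cover hinge in rad: 0 = shut, grows as its front edge rises. A stiff hinge: it stays where left, and a push of about 3 to 10 N halfway along it moves it. The cover is a flat plate, 8 mm thick and 200 mm wide, reaching 200 mm from the hinge to the pump's front; shut, its top is 98 mm above the bench.
- cover_edge (a point): Middle of the cover's front edge, on its top face; x along the cover from front edge to hinge, z out of its top face.
- stud (a joint): Press of the stud into the cover in m, 0 = up. Spring: 5 N to start, 0.25 N more per mm. With the cover shut, lugs on its foot meet a strike in the bay, set at an unknown height: they pass its teeth at some 7 to 23 mm of press; 2 mm deeper is a hard stop that must bear no more than 35 N. Turned and let go, it rises 5 mm from that stop (4 to 20 mm remain) and is caught: it cannot turn back.
- head (a joint): Turn of the stud's head in rad, clockwise seen from above: 0 = open (wing along the pump's x), 1.57 = locked (wing along the pump's y), an end stop at both. It turns easily (under 0.3 N m). The lugs enter the strike within 0.3 of open; not pressed deep enough, the turn is blocked at 0.35: then press deeper, the teeth must not be forced with 5 N m. They are passed at 1.26.
- head_seat (a point): On the axis of the red stud head at the top face of its flange; z up the axis, x along the wing. Flange 52 mm across, 6 mm thick; on it an upright wing 46 mm long (x), 12 mm thick (y), 28 mm high above this point. The axis is 160 mm from the hinge, midway across the cover. Cover shut and stud up, this point is 132 mm above the bench and 85 mm ahead (-x) of the pump's origin.
- amber_bottle: Bystander: amber glass bottle with blue cap, 72 mm across, 170 mm tall; origin at the centre of its underside.
- clear_bottle: Bystander: clear glass bottle with blue cap, 72 mm across, 160 mm tall; origin at the centre of its underside.
- powder_jar: Bystander: white jar with red cap, 76 mm across, 130 mm tall; origin at the centre of its underside.
- wash_bottle: Bystander: white wash bottle with yellow top and spout, 68 mm across, 183 mm tall, spout reaching 64 mm to its -x; origin at the centre of its underside.
- beaker: Bystander: glass beaker, 70 mm across, 80 mm tall; origin at the centre of its underside.
- spanner: Bystander: steel spanner lying flat, about 200 mm long; origin at the centre of its underside.
- spare_filter: Bystander: standing white spare filter, 52 mm across, 120 mm tall; origin at the centre of its underside.

How it is judged:
On the way, in this order (a step that is already met when the one before it is completed fails the run):
1. the cover is shut with the stud still open (value of joint cover below 0.03 rad and value of joint head below 0.5 rad), for 0.2 s.
2. the stud, pressed in, is turned past the teeth with the cover shut (value of joint cover below 0.03 rad and value of joint stud above 0.0025 m and value of joint head above 1.27 rad), for 0.1 s.
At the end, for the whole second after the job is handed in: The cover is shut (within 0.03 rad), the stud head is turned at least 1.27 rad of its 1.57 rad and still, and its cam has caught: left alone it stays 2.5 to 21.5 mm pressed in (all of step 2 and value of joint stud below 0.0215 m and velocity of joint head between -0.1 and 0.1 rad/s); the robot touches nothing.
It fails at once if a bystander is knocked over or shifted by more than 40 mm (distance of any of amber_bottle, clear_bottle, powder_jar, wash_bottle, beaker, spanner, spare_filter from where it was at the start of the episode above 0.04 m or angle between any of amber_bottle, clear_bottle, powder_jar, wash_bottle, beaker, spanner, spare_filter's own z axis and vertical above 0.6 rad).
It fails at once if the stud is rammed into its stop (its lugs press on the strike's floor with over 35 N) (contact force between head_c2 and strike_c4 above 35 N).
It fails at once if the stud is forced against the teeth (a lug presses on a tooth with over 150 N, about 5 N m of turning) (contact force between head_c2 and strike_c0 above 150 N or contact force between head_c2 and strike_c2 above 150 N).
It also fails if it takes over 45 s, if anything falls off the work surface, if the arm or the gripper's body presses on something with over 40 N, if the wrist force passes 120 N, or if a joint passes its speed limit or range.

ROBOT

A 6-joint arm with a two-finger parallel gripper is mounted at the origin on the work surface. World frame = base frame: x ahead of the robot, y to its left, z up, the work surface at z = 0. Lengths are in m, angles in rad, forces in N, time in s.
With the tool pointing down it reaches from about 0.35 to 0.975 m from the base axis. Payload 4.9 kg.
Tool frame: the origin (TCP) lies at the very end of the fingers, on their centre line; the grasp point (between the pads) lies 19 mm behind it; x points along the fingers, y is the direction in which the jaws open and shut, and the axes are right-handed (so a half turn about x gives the same grasp; the last joint's range is limited). The gripper opens to 85 mm and grips with 20 to 120 N. Pads are 22 mm wide; open, the fingers measure 114 mm over their backs; the gripper's body (76 mm by 85 mm) begins 54 mm behind the grasp point. The pads swing forward as they close: fully open they stand 13 mm farther back than shut.
Start: joints at [1, 0.053, 1.613, -0, 1.476, -0.119], TCP at [0.273, 0.562, 0.231] pointing down, gripper open.
Joint ranges: [-3.01, 3.01], [-1.01, 2.22], [0.06, 2.58], [-1.02, 4.17], [0.09, 2.62], [-3.14, 3.14]. Speed limits (rad/s): [2.57, 2.57, 3.14, 3.14, 3.14, 3.14].

INTERFACE

Orientations are given as a unit quaternion [w, x, y, z].
In Python, from plant import manip gives the robot as it stands.
- The arm moves only by the tool play_rows, never from a script. Its argument "plan" is a list of rows, each a list of 5 numbers: the shift along the tool's x, y, z in mm, then the turn about the tool's x in rad, then the closure, from -1 (fully open) to 1 (shut). A call has 1 to 8 rows; each row is the pose to reach, as a shift and turn from the pose commanded when the call began, along the tool's axes at that moment; what a row does not reach only later rows make up. A row lasts 1/8 s, in which the tool goes at most 62.5 mm and 10.7 degrees, less where a joint would pass 70% of its speed; a pose out of reach is approached as far as the arm can. A call with a gripper value outside its range is refused whole. The fingers move at their own pace and stop on an object; the grip force is fixed at half the most. Time passes only in rows, so rows that repeat a pose let the fingers close. It gives the time, the measured TCP pose, the force and the opening at its end, in the units of the state.
- manip.state(): the state, without advancing time (a new reading comes with each control period).
- manip.grab_frame(name): name is "scene" or "top" or "wrist"; returns a dict with "img" (420x560x3 uint8, red, green, blue), "range_z" (420x560 float32, m along the optical axis (not along the pixel's ray), 0 where there is no reading), "fx", "fy", "cx", "cy" (pixels), "k1" (the pictures are not rectified: a ray, as slopes to the right and down, at radius r is drawn at 1 + k1 r^2 times it, then the intrinsics apply), "origin" and "rotation" of the camera in the world. Camera axes: x right, y up, looking along -z (the intrinsics and any distortion apply to the point x, -y, -z); pixel columns grow to the right and rows downward; lengths in m; the calibration is good to about 2 mm. A picture is of the moment at which its call begins.
- manip.job_done(): hands the job in, once; it reports no verdict.
The state is a dict: "time": time; "joint_pos": joint angles; "joint_vel": joint speeds; "joint_efforts": joint torques, N m; "tool_pos": TCP position; "tool_rot": TCP orientation; "contact_force": force on the tool from outside, world axes, zero at the start; "ft_torque": the same for the moment, N m; "gripper_width": opening from 0.0 (shut) to 1.0 (fully open).
Only numpy, scipy, OpenCV 4.12 (cv2) and the standard library are available. Lean on these libraries where they do the work, as an engineer would, in place of code of your own. Each camera call takes 0.05 s, during which the arm holds its last target. There are 200 camera calls.

## Working session

There is one attempt and no reset: what is moved stays moved. The work goes in short steps, Python scripts to look and compute and a tool call to move; the robot and the scene stay as the last step left them, time stands still between calls to the robot, and variables do not carry over. Pictures are saved under pics/ and viewed, about 8 in all and at most 12, crops included, and the job is handed in when it is done.

Besides the shell and the picture viewer there is one more tool, called after "Call:" as a command line: name --pt "numbers of a row" for each row, then --argument value for the rest. play_rows: Moves the arm, as the interface text tells. Its arguments: {"type":"object","properties":{"plan":{"type":"array"}},"required":["plan"]}

```bash
mkdir -p pics; cat > h.py <<'E'
import numpy as np, cv2
from plant import manip
def grab(n):
    return manip.grab_frame(n)
def save(f,name): cv2.imwrite(f'pics/{name}.png',cv2.cvtColor(f['img'],cv2.COLOR_RGB2BGR))
def ray(f,u,v):
    K=np.array([[f['fx'],0,f['cx']],[0,f['fy'],f['cy']],[0,0,1.]])
    p=cv2.undistortPoints(np.array([[[u,v]]],float),K,np.array([f['k1'],0,0,0.]))[0,0]
    d=np.array([p[0],-p[1],-1.]); return np.array(f['origin']),np.array(f['rotation'])@d
def onz(f,u,v,z):
    o,d=ray(f,u,v); return o+d*(z-o[2])/d[2]
def pt(f,u,v):
    o,d=ray(f,u,v); return o+d*float(f['range_z'][int(round(v)),int(round(u))])
def cloud(f):
    h,w=f['range_z'].shape; K=np.array([[f['fx'],0,f['cx']],[0,f['fy'],f['cy']],[0,0,1.]])
    uv=np.stack(np.meshgrid(np.arange(w),np.arange(h)),-1).reshape(-1,1,2).astype(float)
    p=cv2.undistortPoints(uv,K,np.array([f['k1'],0,0,0.]))[:,0]
    d=np.c_[p[:,0],-p[:,1],-np.ones(len(p))]@np.array(f['rotation']).T
    P=np.array(f['origin'])+d*f['range_z'].reshape(-1,1)
    return P.reshape(h,w,3)
E
python3 - <<'E'
from h import *
for n in ('scene','top'):
    f=grab(n); save(f,n+'0'); print(n,f['origin'],np.round(f['rotation'],3).tolist(),f['fx'],f['k1'])
    P=cloud(f); np.savez(n+'0',img=f['img'],P=P,z=f['range_z'])
print(manip.state())
E
```

```text
scene [ 1.36320855 -0.02064756  1.17643432] [0.687, 0.213, 0.214, 0.661] 463.069069731201 -0.13321488657969008Traceback (most recent call last):
  File "<stdin>", line 4, in <module>
  File "h.py", line 18, in cloud
    d=np.c_[p[:,0],-p[:,1],-np.ones(len(p))]@np.array(f['rotation']).T
      ~~~~~~~~~~~~~~~~~~~~~~~~~~~~~~~~~~~~~~^~~~~~~~~~~~~~~~~~~~~~~~~~
ValueError: matmul: Input operand 1 has a mismatch in its core dimension 0, with gufunc signature (n?,k),(k,m?)->(n?,m?) (size 4 is different from 3)
```

Rotation is a quaternion [w,x,y,z].

```bash
sed -i "s/np.array(f\['rotation'\])/Rm(f['rotation'])/g" h.py; cat >> h.py <<'E'
from scipy.spatial.transform import Rotation
def Rm(q): return Rotation.from_quat([q[1],q[2],q[3],q[0]]).as_matrix()
E
python3 - <<'E'
from h import *
for n in ('scene','top'):
    f=grab(n); save(f,n+'0'); print(n,f['origin'],f['rotation'],f['fx'],f['k1'])
    P=cloud(f); np.savez(n+'0',img=f['img'],P=P,z=f['range_z'])
s=manip.state(); print(s); print(Rm(s['tool_rot']).round(3))
E
```

```text
scene [ 1.36320855 -0.02064756  1.17643432] [0.68681808 0.21285092 0.21377318 0.66126881] 463.069069731201 -0.13321488657969008
top [0.35911794 0.00981492 1.4960133 ] [-0.70080264 -0.06036284  0.05754193  0.70846377] 507.69294423222095 -0.14211056601512234
{'time': 0.15, 'joint_pos': array([ 1.00000647e+00,  5.32275499e-02,  1.61396683e+00, -3.85296396e-07,
        1.47599952e+00, -1.19008780e-01]), 'joint_vel': array([ 8.77075677e-05, -2.72726653e-03, -4.08165693e-03, -2.08171556e-03,
        2.04612222e-03,  6.87039426e-04]), 'joint_efforts': array([ 8.75335027e-04, -3.94241917e+01, -3.70722485e+01, -8.97923587e-05,
        4.60817304e-03, -2.37449433e-05]), 'tool_pos': array([0.27259826, 0.5618844 , 0.23033862]), 'tool_rot': array([ 0.68895126,  0.15784089,  0.68933382, -0.15890656]), 'contact_force': array([0.49078975, 0.17676244, 0.02312577]), 'ft_torque': array([ 0.01058765,  0.02529546, -0.03056955]), 'gripper_width': 0.999830880620344}
[[-0.001  0.437  0.9  ]
 [-0.001  0.9   -0.437]
 [-1.    -0.002 -0.   ]]
```

View pics/top0.png

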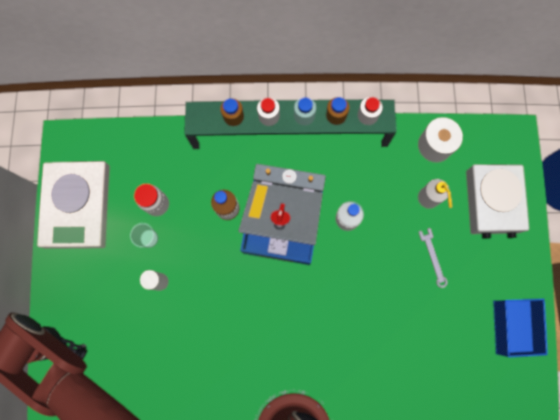

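View pics/scene0.png

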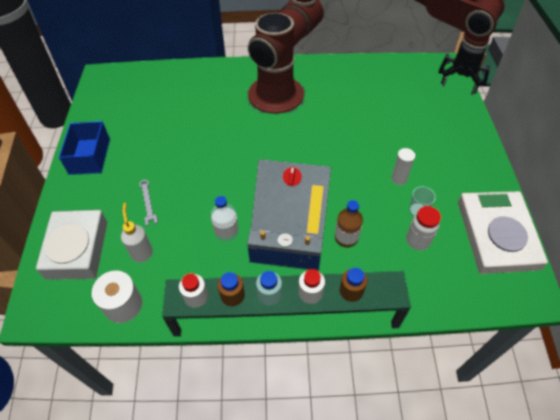

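The top view shows the pump at about (283,215), its open cover with the red stud at (281,215), the amber bottle at (225,205) and the clear bottle at (349,215). The scene view shows the cover with the stud at (292,176). Next I measure these from depth.

```bash
python3 - <<'E'
from h import *
def main():
  for n,box in (('top',(235,330,160,270)),('scene',(245,335,150,275))):
    d=np.load(n+'0.npz'); img,P=d['img'],d['P']; hsv=cv2.cvtColor(img,cv2.COLOR_RGB2HSV)
    u0,u1,v0,v1=box; m=np.zeros(img.shape[:2],bool); m[v0:v1,u0:u1]=1; m&=d['z']>0
    H,S,V=[hsv[...,i].astype(int) for i in range(3)]
    red=m&((H<8)|(H>172))&(S>150)&(V>80)
    grey=m&(S<70)&(V>50)&(V<150)
    blue=m&(H>100)&(H<125)&(S>130)
    yel=m&(H>18)&(H<32)&(S>120)
    for k,mm in (('red',red),('yel',yel),('grey',grey),('blue',blue)):
        Q=P[mm]
        print(n,k,len(Q),np.median(Q,0).round(3),Q.min(0).round(3),Q.max(0).round(3))
        if k=='blue' and n=='top':
            print(cv2.minAreaRect(Q[(Q[:,2]>.06)][:,:2].astype(np.float32)))
    # plane of cover: grey below
    Q=P[grey|yel]; 
    best=None; rng=np.random.default_rng(0)
    for _ in range(400):
        a,b,c=Q[rng.choice(len(Q),3,False)]; nn=np.cross(b-a,c-a); L=np.linalg.norm(nn)
        if L<1e-6: continue
        nn/=L; i=abs((Q-a)@nn)<.003
        if best is None or i.sum()>best.sum(): best=i
    q=Q[best]; c=q.mean(0); nn=np.linalg.svd(q-c,full_matrices=False)[2][2]; nn*=np.sign(nn[2])
    print('plane',best.sum(),c.round(3),nn.round(4),'tilt',np.arccos(nn[2]).round(3),'yaw of rise dir',np.degrees(np.arctan2(nn[1],nn[0])).round(1))
    print('rect',cv2.minAreaRect(q[:,:2].astype(np.float32)), 'z',q[:,2].min(),q[:,2].max(),cv2.boxPoints(cv2.minAreaRect(q[:,:2].astype(np.float32))))
    R=P[red]; print('red height above plane',np.percentile((R-c)@nn,[2,20,50,80,98]).round(3)); 
    w=R[(R-c)@nn>.045]; print('wing',len(w),w.mean(0).round(3)); 
    w2=w[:,:2]-w[:,:2].mean(0); print(np.linalg.svd(w2,full_matrices=False)[1:])
main()
E
```

```text
top red 226 [0.578 0.027 0.225] [0.559 0.007 0.197] [0.612 0.053 0.257]
top yel 370 [0.637 0.091 0.145] [ 0.586 -0.052  0.098] [0.724 0.113 0.186]
top grey 3632 [0.613 0.012 0.15 ] [ 0.511 -0.094  0.028] [0.752 0.165 0.22 ]
top blue 969 [0.521 0.047 0.011] [ 0.474 -0.057 -0.001] [0.564 0.139 0.097]
((0.514468789100647, 0.042577214539051056), (0.1950617879629135, 0.049627479165792465), 79.65572357177734)
plane 2950 [0.604 0.024 0.159] [ 0.5723 -0.104   0.8134] tilt 0.621 yaw of rise dir -10.3
rect ((0.6100420355796814, 0.024903610348701477), (0.19807684421539307, 0.16934221982955933), 79.44405364990234) z 0.09286577838029042 0.2165291628099031 [[ 0.50866044 -0.05694737]
 [ 0.6751368  -0.08797011]
 [ 0.71142364  0.10675459]
 [ 0.54494727  0.13777733]]
red height above plane [0.03  0.033 0.035 0.053 0.064]
wing 57 [0.589 0.028 0.242]
(array([0.10161223, 0.02695726]), array([[-0.97818893,  0.20771714],
       [-0.20771714, -0.97818893]]))
scene red 305 [0.593 0.036 0.225] [0.564 0.007 0.007] [0.881 0.093 0.251]
scene yel 557 [0.644 0.09  0.142] [ 0.588 -0.057  0.001] [0.759 0.112 0.187]
scene grey 5089 [0.629 0.009 0.142] [ 0.516 -0.094  0.011] [0.758 0.134 0.217]
scene blue 888 [ 0.739 -0.005  0.056] [ 0.719 -0.093  0.009] [0.878 0.095 0.23 ]
plane 3467 [0.614 0.023 0.154] [ 0.5724 -0.1133  0.8121] tilt 0.623 yaw of rise dir -11.2
rect ((0.6114751696586609, 0.02477775514125824), (0.1966681331396103, 0.16080442070960999), 79.59712982177734) z 0.09695479426264741 0.21478481785286907 [[ 0.51463854 -0.05742184]
 [ 0.6727997  -0.08645803]
 [ 0.7083118   0.10697734]
 [ 0.55015063  0.13601354]]
red height above plane [-0.041  0.033  0.037  0.066  0.207]
wing 125 [0.729 0.043 0.232]
(array([1.52746984, 0.07309073]), array([[ 0.99224156,  0.12432494],
       [ 0.12432494, -0.99224156]]))
```

```bash
cat >> h.py <<'E'
O=np.array([.6155,.0238]); th=np.radians(-10.5)
ex=np.array([np.cos(th),np.sin(th)]); ey=np.array([-ex[1],ex[0]])
def pw(x,y): return O+ex*x/1e3+ey*y/1e3
def tool(tgt,yaw=None):
    "shift (mm) and turn to bring TCP to tgt with tool y at yaw (deg)"
    s=manip.state(); R=Rm(s['tool_rot']); d=R.T@(np.array(tgt)-s['tool_pos'])*1e3
    t=None
    if yaw is not None:
        c=np.degrees(np.arctan2(R[1,1],R[0,1])); t=np.radians((c-yaw+180)%360-180)
    return d.round(1),None if t is None else round(t,3)
def st():
    s=manip.state(); R=Rm(s['tool_rot']); p=s['tool_pos'][:2]-O
    print('t',round(s['time'],2),'tcp',s['tool_pos'].round(4),'pump xy',(1e3*p@ex).round(1),(1e3*p@ey).round(1),'F',s['contact_force'].round(1),'M',s['ft_torque'].round(2),'yaw',np.degrees(np.arctan2(R[1,1],R[0,1])).round(1),'xdir',R[:,0].round(3),'w',round(s['gripper_width'],3),'j6',round(s['joint_pos'][5],2))
E
python3 - <<'E'
from h import *
d=np.load('top0.npz'); P=d['P']
for n,u,v in (('amber',222,198),('clear',353,210)):
    Q=P[v-14:v+22,u-18:u+18].reshape(-1,3); Q=Q[Q[:,2]>.05]; 
    for lo,hi in ((.14,.3),(.05,.14)):
        q=Q[(Q[:,2]>lo)&(Q[:,2]<hi)]; m=np.median(q,0); p=m[:2]-O; print(n,len(q),m.round(3),'pump',p@ex,p@ey, 'max z',Q[:,2].max())
t=pw(-115,-50); print(t,pw(-85,0)); print(tool([*t,.35],79.5),tool([*t,.24],79.5)); st()
E
```

```text
amber 130 [0.644 0.191 0.17 ] pump -0.0027014398782557528 0.16906790045388842 max z 1.4960133009011303
amber 468 [0.63  0.18  0.114] pump -0.014162798314247042 0.15641112946002056 max z 1.4960133009011303
clear 122 [ 0.607 -0.166  0.16 ] pump 0.02650732893339105 -0.18808704329482556 max z 1.4960133009011303
clear 454 [ 0.595 -0.156  0.109] pump 0.012862362363721975 -0.18068553664263134 max z 1.4960133009011303
[ 0.49331391 -0.00440566] [0.53192333 0.03929002]
(array([-119.1, -413.3,  445.8]), np.float64(-0.269)) (array([  -9.1, -413.1,  445.8]), np.float64(-0.269))
t 0.15 tcp [0.2726 0.5619 0.2303] pump xy -435.2 466.6 F [0.5 0.2 0. ] M [ 0.01  0.03 -0.03] yaw 64.1 xdir [-0.001 -0.001 -1.   ] w 1.0 j6 -0.12
```

Call:
play_rows --pt "-60 -20 20 0 1" --pt "-120 -60 60 -0.05 1" --pt "-120 -110 110 -0.1 1" --pt "-120 -150 150 -0.15 1" --pt "-120 -190 195 -0.2 1" --pt "-120 -230 240 -0.25 1" --pt "-120 -270 285 -0.27 1" --pt "-120 -310 330 -0.27 1"

```text
time: 1.15
tool_pos: [0.4307, 0.147, 0.3511]
tool_rot: [0.704, 0.064, 0.704, -0.064]
contact_force: [1.4, 0.8, -0.6]
gripper_width: 0.0
```

```bash
python3 - <<'E'
from h import *
st(); print(tool([*pw(-65,-55),.25],79.5))
E
```

```text
t 1.15 tcp [0.4307 0.147  0.3511] pump xy -204.2 87.5 F [ 1.4  0.8 -0.6] M [ 0.03 -0.01 -0.01] yaw 79.6 xdir [ 0.  0. -1.] w 0.0 j6 -1.22
(array([ 101.2, -142.7,  138.9]), np.float64(0.002))
```

Call:
play_rows --pt "0 -40 40 0 1" --pt "0 -80 78 0 1" --pt "0 -115 112 0 1" --pt "0 -143 139 0 1" --pt "40 -143 139 0 1" --pt "80 -143 139 0 1" --pt "100 -143 139 0 1" --pt "100 -143 139 0 1"

```text
time: 2.15
tool_pos: [0.5404, -0.0166, 0.2496]
tool_rot: [0.703, 0.064, 0.705, -0.064]
contact_force: [-0.3, -0.0, 0.1]
gripper_width: 0.002
```

```bash
python3 - <<'E'
from h import *
st(); f=grab('scene'); cv2.imwrite('pics/s1.png',cv2.resize(f['img'][80:300,180:420,::-1],None,fx=2.5,fy=2.5))
E
```

```text
t 2.15 tcp [ 0.5404 -0.0166  0.2496] pump xy -66.5 -53.4 F [-0.3 -0.   0.1] M [-0.03 -0.01  0.01] yaw 79.6 xdir [-0.003  0.001 -1.   ] w 0.002 j6 -1.56
```

View pics/s1.png

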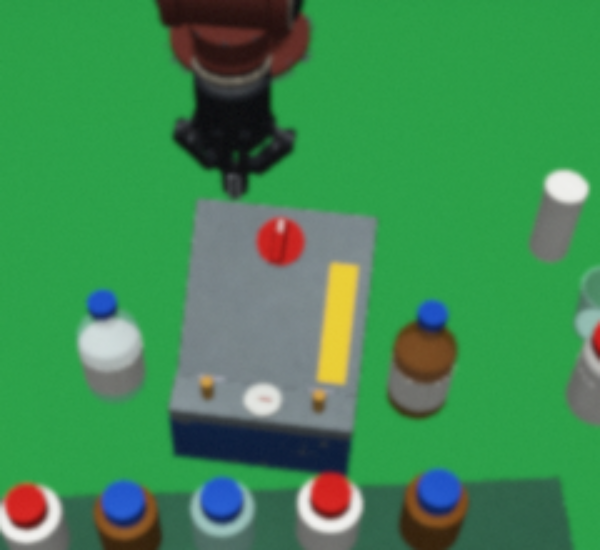

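The crop shows closed fingertips at (234,188), over the cover's front part beside the stud (280,240), with nothing else near. I push down now.

Call:
play_rows --pt "25 0 0 0 1" --pt "40 0 0 0 1" --pt "50 0 0 0 1" --pt "60 0 0 0 1" --pt "68 0 0 0 1" --pt "76 0 0 0 1" --pt "84 0 0 0 1" --pt "92 0 0 0 1"

```text
time: 3.2
tool_pos: [0.5412, -0.0168, 0.1588]
tool_rot: [0.704, 0.064, 0.704, -0.064]
contact_force: [-0.9, 0.4, 4.6]
gripper_width: -0.0
```

Call:
play_rows --pt "8 0 0 0 1" --pt "16 0 0 0 1" --pt "24 0 0 0 1" --pt "32 0 0 0 1" --pt "40 0 0 0 1" --pt "47 0 0 0 1" --pt "52 0 0 0 1" --pt "54 0 0 0 1"

```text
time: 4.2
tool_pos: [0.541, -0.0168, 0.1048]
tool_rot: [0.704, 0.064, 0.704, -0.064]
contact_force: [-1.4, 1.2, 3.4]
gripper_width: -0.001
```

Call:
play_rows --pt "2 0 0 0 1" --pt "4 0 0 0 1" --pt "5 0 0 0 1" --pt "6 0 0 0 1" --pt "6 0 0 0 1"

```text
time: 4.82
tool_pos: [0.5414, -0.0169, 0.0992]
tool_rot: [0.704, 0.064, 0.704, -0.064]
contact_force: [-1.0, 0.5, 1.7]
gripper_width: 0.006
```

Call:
play_rows --pt "1 0 0 0 1" --pt "2 0 0 0 1" --pt "2 0 0 0 1"

```text
time: 5.2
tool_pos: [0.5414, -0.0168, 0.098]
tool_rot: [0.704, 0.064, 0.704, -0.064]
contact_force: [-4.1, 0.8, 5.7]
gripper_width: 0.002
```

Call:
play_rows --pt "1 0 0 0 1" --pt "2 0 0 0 1" --pt "2 0 0 0 1"

```text
time: 5.58
tool_pos: [0.5414, -0.0169, 0.0979]
tool_rot: [0.704, 0.064, 0.704, -0.064]
contact_force: [-9.3, 1.5, 15.3]
gripper_width: -0.002
```

Call:
play_rows --pt "-30 0 0 0 1" --pt "-80 0 0 0 1" --pt "-130 0 0 0 0" --pt "-160 20 -10 0 -1" --pt "-160 55 -20 0 -1" --pt "-160 55 -20 0 -1" --pt "-160 55 -20 0 -1"

```text
time: 6.45
tool_pos: [0.5315, 0.0406, 0.2546]
tool_rot: [0.704, 0.064, 0.704, -0.064]
contact_force: [-1.0, -0.1, 0.0]
gripper_width: 0.992
```

```bash
python3 - <<'E'
from h import *
st(); f=grab('wrist'); save(f,'w1'); print(f['origin'])
for n in ('wrist','top','scene'):
    if n!='wrist': f=grab(n)
    img=f['img']; hsv=cv2.cvtColor(img,cv2.COLOR_RGB2HSV); H,S,V=[hsv[...,i].astype(int) for i in range(3)]
    red=((H<8)|(H>172))&(S>150)&(V>60); P=cloud(f)
    near=(abs(P[...,:2]-pw(-85,0)).max(-1)<.06)&(P[...,2]>.10)&(P[...,2]<.18)
    Q=P[red&near]; 
    if len(Q)<5: print(n,'none');continue
    print(n,len(Q),'z',np.percentile(Q[:,2],[2,50,98]).round(4))
    for lo,hi in ((.12,.142),(.148,.17)):
        q=Q[(Q[:,2]>lo)&(Q[:,2]<hi)][:,:2]
        if len(q)>5:
            c,r=cv2.minEnclosingCircle(q.astype(np.float32)); c=np.array(c)
            pr=(q-O)@np.c_[ex,ey]*1e3
            print(' ',lo,len(q),'circ pump',((c-O)@ex*1e3).round(1),((c-O)@ey*1e3).round(1),'r',round(r*1e3,1),'pump range',pr.min(0).round(1),pr.max(0).round(1), 'mean',pr.mean(0).round(1))
            rr=cv2.minAreaRect(q.astype(np.float32)); print('   rect',rr)
    g=(abs((P[...,:2]-O)@ex+.02)<.03)&(abs((P[...,:2]-O)@ey)<.03)&(P[...,2]<.13)
    if g.sum(): print('  cover z',np.median(P[g][:,2]))
E
```

```text
t 6.45 tcp [0.5315 0.0406 0.2546] pump xy -85.6 1.2 F [-1.  -0.1  0. ] M [ 0.02 -0.03 -0.02] yaw 79.6 xdir [-0. -0. -1.] w 0.992 j6 -1.45
[0.45319555 0.05431541 0.39718828]
wrist 3200 z [0.1306 0.1323 0.1608]
  0.12 2268 circ pump -84.3 -1.5 r 25.9 pump range [-110.1  -26.2] [-59.9  23.8] mean [-86.4  -1.6]
   rect ((0.5316697955131531, 0.038088031113147736), (0.050084374845027924, 0.050091881304979324), 79.81785583496094)
  0.148 914 circ pump -84.8 -0.6 r 22.7 pump range [-107.4   -7.6] [-62.2   5.4] mean [-84.8  -1.3]
   rect ((0.5318807363510132, 0.038019828498363495), (0.012015890330076218, 0.04518091678619385), 77.30663299560547)
  cover z 0.0980450970857018
top 74 z [0.1282 0.1325 0.1601]
  0.12 66 circ pump -88.9 -1.4 r 23.5 pump range [-110.   -23.8] [-81.   20.6] mean [-96.5  -7.4]
   rect ((0.5181117057800293, 0.03675192967057228), (0.021250616759061813, 0.046684399247169495), 11.012205123901367)
  0.148 6 circ pump -102.1 -4.2 r 6.7 pump range [-108.7   -6. ] [-95.5  -4. ] mean [-102.2   -5.2]
   rect ((0.5141322016716003, 0.03735422343015671), (0.0018334885826334357, 0.013218148611485958), 77.59101867675781)
  cover z 0.09586403701670432
scene 195 z [0.1273 0.134  0.1621]
  0.12 137 circ pump -83.0 1.0 r 25.3 pump range [-104.7  -22.8] [-58.5  24.4] mean [-79.8   0.9]
   rect ((0.5356804132461548, 0.03954519331455231), (0.0468260683119297, 0.04612366110086441), 81.91172790527344)
  0.148 51 circ pump -76.1 3.1 r 17.3 pump range [-93.1  -6.1] [-59.1   6.5] mean [-74.1   0.8]
   rect ((0.5405743718147278, 0.0378803014755249), (0.012019170448184013, 0.03421156480908394), 77.0570297241211)
  cover z 0.09836137344451057
```

View pics/w1.png

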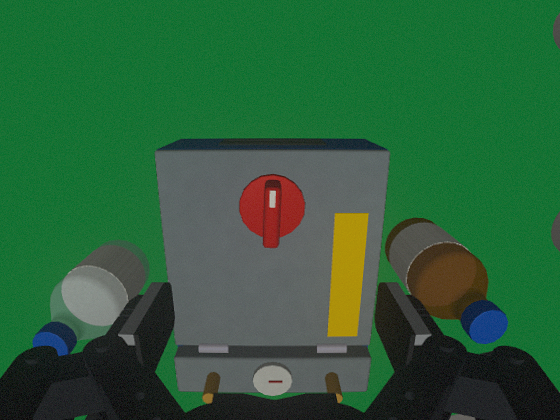

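The wrist view shows the cover shut (top z 0.098), the stud at (272,207) with its wing along the pump's x and clear space on both sides. I go down and grip.

Call:
play_rows --pt "30 -2.4 0 0.015 -1" --pt "60 -2.4 0 0.015 -1" --pt "85 -2.4 0 0.015 -1" --pt "105 -2.4 0 0.015 -1" --pt "116 -2.4 0 0.015 -1" --pt "116 -2.4 0 0.015 0" --pt "116 -2.4 0 0.015 0.7" --pt "116 -2.4 0 0.015 1"

```text
time: 7.6
tool_pos: [0.5319, 0.0385, 0.1405]
tool_rot: [0.704, 0.069, 0.703, -0.069]
contact_force: [0.9, -0.1, -1.2]
gripper_width: 0.378
```

Call:
play_rows --pt "0 0 0 0 1" --pt "0 0 0 0 1" --pt "0 0 0 0 1"

```text
time: 7.98
tool_pos: [0.5316, 0.0385, 0.1402]
tool_rot: [0.704, 0.069, 0.703, -0.069]
contact_force: [-0.9, 0.4, 5.0]
gripper_width: 0.125
```

```bash
python3 - <<'E'
from h import *
st(); f=grab('wrist'); save(f,'w2')
E
```

```text
t 7.97 tcp [0.5316 0.0385 0.1402] pump xy -85.2 -0.9 F [-0.9  0.4  5. ] M [ 0.    0.15 -0.07] yaw 78.7 xdir [ 0.001 -0.    -1.   ] w 0.125 j6 -1.44
```

View pics/w2.png

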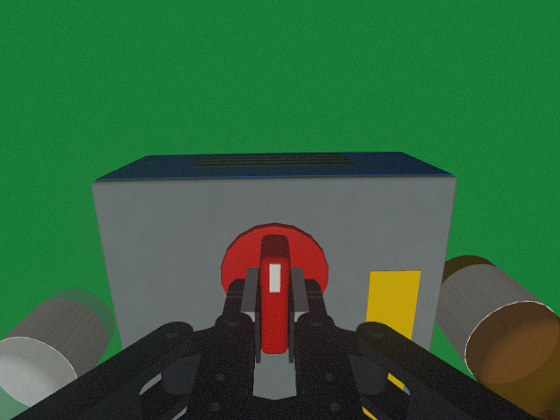

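The pads hold the wing at (275,290) centred. I now press in small steps and watch the force.

Call:
play_rows --pt "2 0 0 0 1" --pt "4 0 0 0 1" --pt "6 0 0 0 1" --pt "7 0 0 0 1" --pt "7 0 0 0 1"

```text
time: 8.65
tool_pos: [0.5316, 0.0385, 0.1327]
tool_rot: [0.704, 0.069, 0.703, -0.069]
contact_force: [-0.0, 0.1, 6.0]
gripper_width: 0.127
```

Call:
play_rows --pt "0.7 0 0 0 1" --pt "1.4 0 0 0 1" --pt "2 0 0 0 1" --pt "2 0 0 0 1"

```text
time: 9.15
tool_pos: [0.5316, 0.0384, 0.1309]
tool_rot: [0.704, 0.069, 0.703, -0.069]
contact_force: [-0.8, 0.6, 7.2]
gripper_width: 0.124
```

Call:
play_rows --pt "0.7 0 0 0 1" --pt "1.4 0 0 0 1" --pt "2 0 0 0 1" --pt "2 0 0 0 1"

```text
time: 9.65
tool_pos: [0.5316, 0.0385, 0.129]
tool_rot: [0.704, 0.069, 0.703, -0.069]
contact_force: [-2.2, -0.2, 7.4]
gripper_width: 0.125
```

Call:
play_rows --pt "0.7 0 0 0 1" --pt "1.4 0 0 0 1" --pt "2 0 0 0 1" --pt "2 0 0 0 1"

```text
time: 10.15
tool_pos: [0.5317, 0.0385, 0.1271]
tool_rot: [0.704, 0.069, 0.703, -0.069]
contact_force: [-0.5, -0.4, 7.7]
gripper_width: 0.126
```

Call:
play_rows --pt "0.7 0 0 0 1" --pt "1.4 0 0 0 1" --pt "2 0 0 0 1" --pt "2 0 0 0 1"

```text
time: 10.65
tool_pos: [0.5317, 0.0385, 0.1252]
tool_rot: [0.704, 0.069, 0.703, -0.069]
contact_force: [-0.8, -0.8, 7.9]
gripper_width: 0.125
```

Call:
play_rows --pt "0.7 0 0 0 1" --pt "1.4 0 0 0 1" --pt "2 0 0 0 1" --pt "2 0 0 0 1"

```text
time: 11.15
tool_pos: [0.5317, 0.0385, 0.1241]
tool_rot: [0.704, 0.069, 0.703, -0.069]
contact_force: [-4.6, -0.9, 11.8]
gripper_width: 0.127
```

Call:
play_rows --pt "0.5 0 0 0 1" --pt "1 0 0 0 1" --pt "1 0 0 0 1"

```text
time: 11.52
tool_pos: [0.5319, 0.0384, 0.1241]
tool_rot: [0.704, 0.069, 0.703, -0.069]
contact_force: [-6.0, -0.1, 16.4]
gripper_width: 0.125
```

The stop is firm: z stays at 0.1241 while the force rises. I start the turn and check the moment.

Call:
play_rows --pt "0 0 0 0.1 1" --pt "0 0 0 0.2 1" --pt "0 0 0 0.3 1" --pt "0 0 0 0.4 1" --pt "0 0 0 0.5 1" --pt "0 0 0 0.5 1"

```text
time: 12.28
tool_pos: [0.5318, 0.0385, 0.124]
tool_rot: [0.665, 0.242, 0.664, -0.241]
contact_force: [-5.7, 0.8, 15.7]
gripper_width: 0.123
```

```bash
python3 - <<'E'
from h import *
st()
E
```

```text
t 12.28 tcp [0.5318 0.0385 0.124 ] pump xy -84.9 -0.8 F [-5.7  0.8 15.7] M [ 0.01  1.15 -0.05] yaw 50.1 xdir [ 0.001 -0.    -1.   ] w 0.123 j6 -0.94
```

Vertical moment is only 0.05 N m, so the turn is passing the teeth freely. I continue.

Call:
play_rows --pt "0 0 0 0.15 1" --pt "0 0 0 0.3 1" --pt "0 0 0 0.45 1" --pt "0 0 0 0.6 1" --pt "0 0 0 0.75 1" --pt "0 0 0 0.85 1" --pt "0 0 0 0.92 1" --pt "0 0 0 0.92 1"

```text
time: 13.28
tool_pos: [0.5319, 0.0384, 0.1241]
tool_rot: [0.489, 0.512, 0.488, -0.511]
contact_force: [-6.5, 0.7, 15.3]
gripper_width: 0.127
```

```bash
python3 - <<'E'
from h import *
st()
E
```

```text
t 13.28 tcp [0.5319 0.0384 0.1241] pump xy -84.9 -0.8 F [-6.5  0.7 15.3] M [-0.02  1.18 -0.1 ] yaw -2.7 xdir [ 0.001 -0.    -1.   ] w 0.127 j6 -0.02
```

Call:
play_rows --pt "0 0 0 0.06 1" --pt "0 0 0 0.11 1" --pt "0 0 0 0.15 1" --pt "0 0 0 0.15 1"

```text
time: 13.78
tool_pos: [0.5319, 0.0384, 0.1241]
tool_rot: [0.449, 0.546, 0.449, -0.546]
contact_force: [-6.1, -0.5, 14.9]
gripper_width: 0.125
```

```bash
python3 - <<'E'
from h import *
st()
E
```

```text
t 13.78 tcp [0.5319 0.0384 0.1241] pump xy -84.9 -0.9 F [-6.1 -0.5 14.9] M [-0.    1.14  0.38] yaw -11.2 xdir [ 0.001 -0.001 -1.   ] w 0.125 j6 0.13
```

At the end stop (vertical moment up to 0.38 N m). I let it rise about 5 mm under control.

Call:
play_rows --pt "-2 0 0 0 1" --pt "-4 0 0 0 1" --pt "-5.5 0 0 0 1" --pt "-6.5 0 0 0 1" --pt "-6.5 0 0 0 1"

```text
time: 14.4
tool_pos: [0.5316, 0.0385, 0.1287]
tool_rot: [0.449, 0.546, 0.449, -0.546]
contact_force: [-0.9, 0.1, 6.6]
gripper_width: 0.122
```

```bash
python3 - <<'E'
from h import *
st()
E
```

```text
t 14.4 tcp [0.5316 0.0385 0.1287] pump xy -85.2 -0.9 F [-0.9  0.1  6.6] M [-0.01  0.23  0.38] yaw -11.2 xdir [ 0.001 -0.    -1.   ] w 0.122 j6 0.13
```

Call:
play_rows --pt "-0.5 0 0 0 0.5" --pt "-0.5 0 0 0 0" --pt "-0.5 0 0 0 -0.5" --pt "-0.5 0 0 0 -1" --pt "-0.5 0 0 0 -1" --pt "-30 0 0 0 -1" --pt "-70 0 0 0 -1" --pt "-110 0 0 0 -1"

```text
time: 15.4
tool_pos: [0.5309, 0.0385, 0.2387]
tool_rot: [-0.449, -0.546, -0.449, 0.547]
contact_force: [1.2, -0.4, -0.1]
gripper_width: 1.0
```

Call:
play_rows --pt "-20 0 0 0 -1" --pt "-20 0 0 0 -1"

```text
time: 15.65
tool_pos: [0.5319, 0.0385, 0.2592]
tool_rot: [0.449, 0.547, 0.448, -0.546]
contact_force: [0.2, 0.1, 0.4]
gripper_width: 1.005
```

```bash
python3 - <<'E'
from h import *
st(); f=grab('wrist'); save(f,'w3')
img=f['img']; hsv=cv2.cvtColor(img,cv2.COLOR_RGB2HSV); H,S,V=[hsv[...,i].astype(int) for i in range(3)]
red=((H<8)|(H>172))&(S>150)&(V>60); P=cloud(f)
near=(abs(P[...,:2]-pw(-85,0)).max(-1)<.06)&(P[...,2]>.10)&(P[...,2]<.18)
Q=P[red&near]; print(np.percentile(Q[:,2],[2,30,50,70,98]).round(4))
q=Q[Q[:,2]>.138][:,:2].astype(np.float32); print(len(q),cv2.minAreaRect(q))
g=(abs((P[...,:2]-O)@ex+.02)<.03)&(abs((P[...,:2]-O)@ey)<.03)&(P[...,2]<.13); print('cover z',np.median(P[g][:,2]))
f=grab('scene'); save(f,'s3')
E
```

```text
t 15.65 tcp [0.5319 0.0385 0.2592] pump xy -84.9 -0.8 F [0.2 0.1 0.4] M [-0.   -0.01 -0.02] yaw -11.2 xdir [ 0.003 -0.    -1.   ] w 1.005 j6 0.13
[0.1195 0.1207 0.1212 0.1222 0.1496]
789 ((0.5325595140457153, 0.0380374938249588), (0.04590996354818344, 0.011441265232861042), 78.83268737792969)
cover z 0.09790599757370344
```

View pics/w3.png

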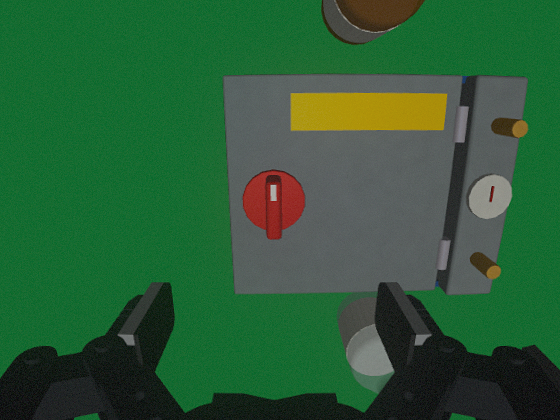

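View pics/s3.png

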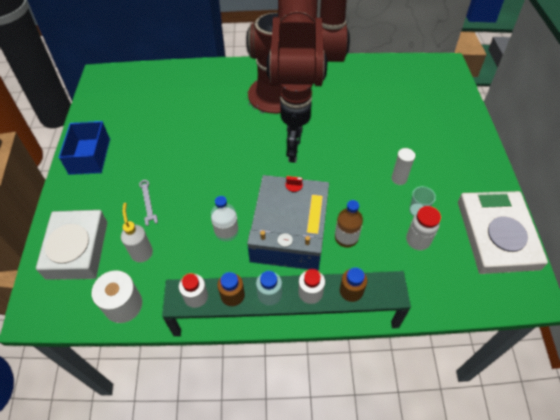

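The wrist view shows the wing at (274,207) turned across the cover (78.8°, along the pump's y). The flange sits at z 0.121, so the stud stays about 11 mm pressed in. The cover is at 0.098, the bottles are where they were, and the arm is clear.

```bash
python3 -c "
from h import *
print(manip.job_done()); st()"
```

```text
the job is handed in; nothing more can be done
None
the job is handed in; nothing more can be done
```

The cover is shut and the stud is locked, and I handed the job in at about 15.7 s of the 45 s allowed. `job_done` gives no verdict, so that rests on my own checks.

- **Closing:** I pushed the cover down with the closed fingers beside the stud. It stood firm at 15 N with its top at 98 mm.
- **Pressing and turning:** I gripped the wing and pressed in small steps. The stop came at about 16 mm of press. With 12–16 N on the tool, the head turned the quarter turn freely to its end, at no more than 0.4 N m.
- **Release:** I let the stud rise about 5 mm, released it and drew the arm clear.

Last checks before handing in:
- The wing lies along the pump's y.
- The stud is still held about 11 mm in, so its cam has caught.
- The cover top is at 97.9 mm.
- The force on the tool is about 0 N.
- The bystanders look unmoved, judged by eye from the scene picture and not measured.

None of the checks failed or disagreed.

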